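Hang the L-shaped display shelf on the stand's anti-lift peg

TASK

Tip the little L-shaped metal shelf up about its corner so that it stands by itself on its short leg, and let go of it. Then hang it by its eye on the stand's peg: push it in past the flap, which swings up and must drop shut behind it, and on until it is home against the stop collar, hanging upright with its short leg level. Leave the bangles and boxes round about where they are.

Things in the scene. Friction and masses are not known exactly. Their poses are not given: they have to be found in the camera images.
- shelf: Loose L-shaped shelf of 6 mm aluminium plate, 50 mm wide (own x, +-25), 0.15 to 0.26 kg. Starts lying on its long leg, short leg standing up. Origin: middle of the outer corner edge. Long leg: 134 mm along own +y (z 0 to 6 mm). Short leg: 75 mm along own +z (y 0 to 6 mm). Centre of mass at y 45, z 15 mm. Tipped up = turned +90 degrees about own x: y points up, short leg flat on the table.
- eye (a point): Centre of the round eye (24 mm bore, 9 mm of plate beyond it) near the end of the long leg, in mid thickness: own (0, 113, 3) mm of the shelf; same axes as the shelf.
- short_end (a point): Middle of the free edge of the short leg: own (0, 3, 75) mm of the shelf, axes of the shelf. Pushed here the shelf may slide instead of tipping; held by the side edges of the short leg it can be turned about its corner; once beyond about 72 degrees it goes over by itself.
- stand: Fixed stand. Origin: middle of the post, at the underside of the wooden base (130 mm along x, y -95 to +55, 30 mm high, sunk in the table by 0 to 15 mm: heights are above the origin). Post radius 8 mm. A level steel peg, radius 5, leaves it along own -y at height 200 mm, 135 mm long. Above it an over-arm, radius 4, at height 252, 111 mm long, carries the flap.
- roller (a point): On the axis of the roller full of bangles (radius 32 mm, stand y -105 to +75) that overhangs the peg, 107 mm above it; axes of the stand. A gripper held upright does not fit under it; one leaning 30 to 45 degrees out to the stand's -x (the robot's side), holding the long leg's side edge about 40 mm below the eye, does.
- peg_tip (a point): Free end of the peg, on its axis; axes of the stand. The eye goes on along the stand's +y, with the shelf upright and its short leg pointing to the stand's -y.
- collar (a point): On the peg's axis in the front face of the stop collar (radius 16 mm), 70 mm in from the peg's tip, 65 mm from the post's axis; axes of the stand. With the shelf home the eye's centre is 3 mm before it (own y -3) and 7 mm below it, the top of the eye resting on the peg.
- rest (a point): End of the rubber rest (radius 6 mm) that reaches out from the post 100 mm below the peg, level with the collar's face: the hung shelf's long leg leans on it and stays upright; axes of the stand.
- keeper (a joint): Gravity flap: brass plate 14 mm wide, 3 thick, 30 g, hinged 46 mm above the peg's axis, 24 mm in from the peg's tip (46 mm before the collar). 0: hanging shut, lower edge 1 mm above the peg; grows in rad as its lower edge swings in towards the post (to 1.5). It cannot swing outwards and falls shut by itself; under 1 N lifts it.
- keeper_tip (a point): Middle of the flap's lower edge, 40 mm from its hinge.
- bangles_a: Bystander, to be left alone: brass bangle stack, a ring 68 mm across and 30 mm high. Origin: centre of its underside.
- bangles_b: Bystander, to be left alone: green bangle stack, a ring 66 mm across and 25 mm high. Origin: centre of its underside.
- bangles_c: Bystander, to be left alone: red bangle stack, a ring 68 mm across and 20 mm high. Origin: centre of its underside.
- roll_a: Bystander, to be left alone: paper-wrapped bangle roll, 70 mm across, 45 mm high. Origin: centre of its underside.
- roll_b: Bystander, to be left alone: paper-wrapped bangle roll, 68 mm across, 42 mm high. Origin: centre of its underside.
- gift_box: Bystander, to be left alone: round red gift box with a brass band, 76 mm across, 65 mm high. Origin: centre of its underside.
Mind the look-alikes: they are no part of the job. There is more than one size of the shelf; the one meant has the size given above.

How it is judged:
On the way, in this order (a step that is already met when the one before it is completed fails the run):
1. the shelf stands by itself on its short leg on the table, let go of (angle between shelf's own y axis and vertical below 0.1 rad and height (world z) of shelf below 0.008 m and contact force between shelf and the fingers below 0.3 N), for 0.2 s.
2. the eye is round the peg and the flap is swung up by it (value of joint keeper above 0.5 rad and y of eye in the frame of peg_tip above 0.015 m and x of eye in the frame of peg_tip between -0.012 and 0.012 m and z of eye in the frame of peg_tip between -0.012 and 0.012 m), for 0.02 s.
At the end, for the whole second after the job is handed in: The shelf hangs at rest by its eye on the peg: the eye's centre not more than 11 mm before the collar's face, within 10 mm sideways and 2 to 12 mm below the peg's axis, the long leg within 0.15 rad of upright and square to the peg within 0.3 rad, and the flap has fallen shut (under 0.12 rad) (y of eye in the frame of collar between -0.011 and 0.003 m and x of eye in the frame of collar between -0.01 and 0.01 m and z of eye in the frame of collar between -0.012 and -0.002 m and value of joint keeper below 0.12 rad and angle between shelf's own y axis and vertical below 0.15 rad and angle between the z axis of shelf and the y axis of stand, either way round below 0.3 rad and linear speed of shelf below 0.02 m/s); the robot touches nothing.
It fails at once if a bystander (bangle stack, wrapped roll or gift box) is moved by over 25 mm (distance of any of bangles_a, bangles_b, bangles_c, roll_a, roll_b, gift_box from where it was at the start of the episode above 0.025 m).
It also fails if it takes over 58 s, if anything falls off the work surface, if the arm or the gripper's body presses on something with over 40 N, if the wrist force passes 120 N, or if a joint passes its speed limit or range.

ROBOT

A 7-joint arm with a two-finger parallel gripper is mounted at the origin on the work surface. World frame = base frame: x ahead of the robot, y to its left, z up, the work surface at z = 0. Lengths are in m, angles in rad, forces in N, time in s.
With the tool pointing down it reaches from about 0.4 to 0.85 m from the base axis. Payload 10.4 kg.
Tool frame: the origin (TCP) lies at the very end of the fingers, on their centre line; the grasp point (between the pads) lies 19 mm behind it; z points along the fingers, y is the line along which they close (so a half turn about z gives the same grasp; the last joint's range is limited). The gripper opens to 85 mm and grips with 20 to 120 N. Pads are 22 mm wide; open, the fingers measure 114 mm over their backs; the gripper's body (76 mm by 85 mm) begins 54 mm behind the grasp point. The pads swing forward as they close: fully open they stand 13 mm farther back than shut.
Start: joints at [-0.023, 0.332, -0.065, 1.46, 0.022, 1.35, -0.088], TCP at [0.625, 0, 0.231] pointing down, gripper open.
Joint ranges: [-2.6, 2.6], [-0.5, 2.12], [-1.47, 1.34], [0.16, 2.42], [-1.27, 4.41], [0.06, 2.06], [-2.6, 2.6]. Speed limits (rad/s): [2.22, 2.22, 2.79, 2.79, 3.14, 3.14, 3.14].

INTERFACE

Orientations are given as a rotation vector (axis times angle).
In Python, from rig import bot gives the robot as it stands. Calls block until the motion is done:
- bot.move_to(position, orientation): joint-space move of the TCP to a pose.
- bot.move_linear(position, frame=None, rate=0.15): straight line of the TCP; frame=None keeps the orientation; rate is the mean speed in m/s.
- bot.move_j(angles): joint-space move.
- bot.gripper_to(opening, newtons=None): finger opening in m; newtons is the grip in N (None keeps the last); returns when the fingers have stopped.
- bot.wait(seconds).
- bot.ik(position, orientation): joint angles nearest the present ones, or None.
- bot.get_obs(): the state.
- bot.snapshot(name): name is "scene" or "side" or "wrist"; returns a dict with "frame" (400x640x3 uint8, red, green, blue), "K" (3x3 intrinsics, pixels), "dist_coeffs" ([k1, k2, p1, p2, k3] as OpenCV has them; the pictures are not rectified), "origin" and "rotation" of the camera in the world; the wrist camera has in their place "T_tool_cam" (4x4, takes a point from camera to tool coordinates, whose origin is the TCP and whose axes are the flange's). Camera axes: x right, y up, looking along -z (the intrinsics and any distortion apply to the point x, -y, -z); pixel columns grow to the right and rows downward; lengths in m; the calibration is good to about 2 mm. A picture is of the moment at which its call begins: read the wrist's pose just before it. There is no depth.
A pose or a line that the arm cannot do raises bot.PlanningError and nothing moves.
- bot.job_done(): hands the job in; it is judged then, once.
Trained networks look in the newest picture that a camera, given by its name, has taken for a name from the list of things; names that differ only in an ending like _2 or _b are one class to them, and where a whole thing is asked for, a point or a joint stands for the part that bears it (a point fixed in the world has none). Each returns a list of dicts, best first, with "conf" (0 to 1); they miss things now and then, are a little off and sometimes report something else, mostly with a low value. They report only what shows in the picture. A call takes as long as a camera call. They do not tell look-alikes from the thing itself.
- bot.spot_in(query, camera): "extent" ([left, top, right, bottom] as shares, 0 to 1, of the picture: columns of its width, rows of its height, round what is visible of it).
- bot.silhouettes(query, camera): "mask" (400x640 bool, what is visible of it) and "extent" ([left, top, right, bottom] as shares, 0 to 1, of the picture: columns of its width, rows of its height, round what is visible of it).
The state is a dict: "t": time; "q": joint angles; "qd": joint speeds; "joint_torque": joint torques, N m; "tcp_pos": TCP position; "ee_rot": TCP orientation; "contact_force": force on the tool from outside, world axes, zero at the start; "wrist_torque": the same for the moment, N m; "finger_gap": finger opening in m; "gripper_force": force on a finger pad.
Only numpy, scipy, OpenCV 4.12 (cv2) and the standard library are available. Lean on these libraries where they do the work, as an engineer would, in place of code of your own. Each camera call takes 0.05 s, during which the arm holds its last target. There are 200 camera calls.

## Working session

There is one attempt and no reset: what is moved stays moved. The work goes in short steps, each a Python script; the robot and the scene stay as the last script left them, time stands still between calls to the robot, and variables do not carry over. Pictures are saved under pics/ and viewed, at most 10 in all, crops included, and the job is handed in when it is done.

```bash
ls; mkdir -p pics
cat > h.py <<'E'
import numpy as np, cv2
from rig import bot
from scipy.spatial.transform import Rotation as R
def snap(n,f=None):
    o=bot.get_obs(); s=bot.snapshot(n)
    if 'origin' in s: s['o']=np.array(s['origin']); s['R']=np.array(s['rotation'])
    else:
        T=np.array(s['T_tool_cam']); Rt=R.from_rotvec(o['ee_rot']).as_matrix()
        s['o']=np.array(o['tcp_pos'])+Rt@T[:3,3]; s['R']=Rt@T[:3,:3]
    if f: cv2.imwrite('pics/'+f,s['frame'][:,:,::-1])
    return s
def ray(s,px):
    p=cv2.undistortPoints(np.array([[px]],float),np.array(s['K']),np.array(s['dist_coeffs']))[0,0]
    d=s['R']@np.array([p[0],-p[1],-1]); return s['o'],d/np.linalg.norm(d)
def proj(s,X):
    c=(np.atleast_2d(X)-s['o'])@s['R']; c=c*[1,-1,-1]
    return cv2.projectPoints(c,np.zeros(3),np.zeros(3),np.array(s['K']),np.array(s['dist_coeffs']))[0][:,0]
def tri(rays):
    A=sum(np.eye(3)-np.outer(d,d) for o,d in rays); b=sum((np.eye(3)-np.outer(d,d))@o for o,d in rays)
    return np.linalg.solve(A,b)
def onz(s,px,z):
    o,d=ray(s,px); return o+d*(z-o[2])/d[2]
E
python3 - <<'E'
from h import *
import pickle
for n in ('scene','side'):
    s=snap(n,n+'0.png'); print(n,s['o'],s['R'][:,2],s['K'][0][0])
    for q in ('shelf','eye','stand','peg_tip','keeper','collar','rest','roller'):
        try:
            for d in bot.spot_in(q,n)[:4]: print(q,round(d['conf'],2),np.round(np.array(d['extent'])*[640,400,640,400]))
        except Exception as e: print(q,e)
    pickle.dump({k:v for k,v in s.items()},open(n+'0.pkl','wb'))
print(bot.get_obs())
E
```

```text
picsTraceback (most recent call last):
  File "<stdin>", line 4, in <module>
IndexError: too many indices for array: array is 1-dimensional, but 2 were indexed
```

```bash
python3 -c "
import cv2,numpy as np
" ; ls pics
```

```text
scene0.png
```

```bash
sed -i "s/s\['R'\]=np.array(s\['rotation'\])/s['R']=R.from_rotvec(s['rotation']).as_matrix()/" h.py
python3 - <<'E'
from h import *
import pickle
for n in ('scene','side'):
    s=snap(n,n+'0.png'); print(n,s['o'],s['rotation'],s['R'][:,2],s['K'][0][0])
    for q in ('shelf','stand','keeper'):
        try:
            for d in bot.spot_in(q,n)[:4]: print(q,round(d['conf'],2),np.round(np.array(d['extent'])*[640,400,640,400]))
        except Exception as e: print(q,e)
    pickle.dump({k:v for k,v in s.items()},open(n+'0.pkl','wb'))
print(bot.get_obs())
E
```

```text
scene [1.04880064 0.77907772 1.15076718] [0.30677077 0.98709639 2.36795627] [0.403376   0.58433628 0.70415831] 423.3467973512768
shelf 0.73 [268. 181. 296. 216.]
shelf 0.72 [306. 140. 325. 165.]
keeper 0.16 [243. 225. 262. 247.]
side [0.44172012 0.87753549 0.70307422] [ 0.02701456 -1.55029531 -2.66345942] [-0.04514231  0.86816581  0.49421685] 375.24380547881617
shelf 0.77 [299. 190. 319. 227.]
shelf 0.69 [339. 177. 386. 208.]
stand 0.62 [245. 192. 320. 362.]
keeper 0.62 [295. 227. 299. 241.]
{'t': 0.45, 'q': array([-0.02257033,  0.33226011, -0.0647179 ,  1.46016574,  0.02160025,
        1.34989202, -0.08846792]), 'qd': array([ 0.00082513, -0.00107503, -0.00041006,  0.00027898,  0.00097469,
        0.00104689,  0.00012815]), 'joint_torque': array([ 1.20890738e-03, -6.24643493e+01,  4.99803317e-02, -3.91470981e+01,
        1.64551567e-02,  2.87937735e-03, -9.45009702e-06]), 'tcp_pos': array([6.24992097e-01, 8.67862421e-06, 2.31268588e-01]), 'ee_rot': array([-2.22138977e+00, -2.22144312e+00,  1.40483842e-05]), 'contact_force': array([0.1630514 , 0.17286897, 0.53291793]), 'wrist_torque': array([0.02176   , 0.01777181, 0.03299984]), 'gripper_force': 0.0, 'finger_gap': 0.08511412439907053}
```

View pics/scene0.png

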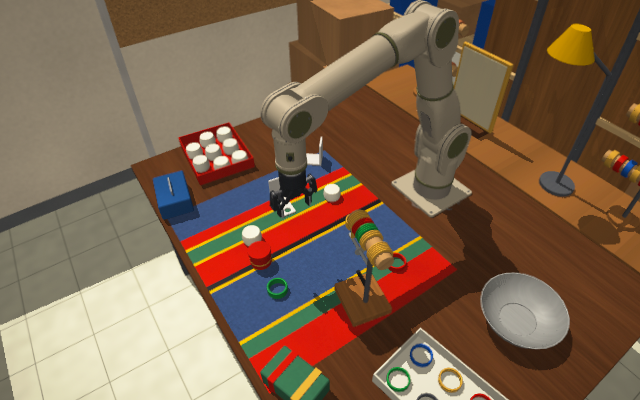

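View pics/side0.png

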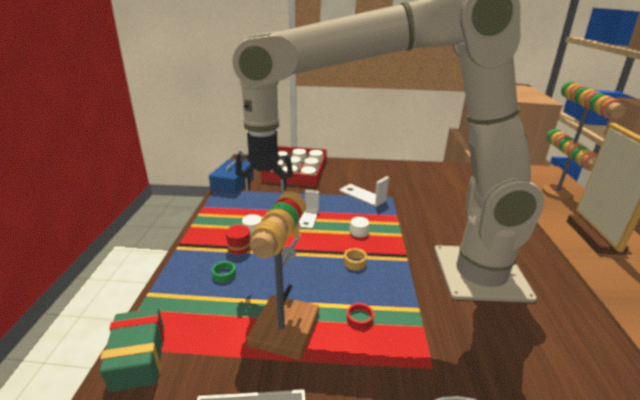

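The scene shows two L-shelf candidates: A at scene (282,200) / side (309,208), partly behind the gripper, and B at scene (316,153) / side (362,192). The stand's post is at side (281,300). I'll get rough positions next.

Run:
```python
from h import *
import pickle
a=pickle.load(open('scene0.pkl','rb'));b=pickle.load(open('side0.pkl','rb'))
print('A',onz(b,(308,222),0),'A scene',onz(a,(285,212),0)); print('B',onz(b,(362,195),0),onz(a,(314,160),0))
print('post foot',onz(b,(282,328),.02),onz(a,(366,298),.02))
print('base corners',[onz(b,p,.02).round(3) for p in [(266,296),(319,302),(301,355),(247,343)]])
for n,p in dict(ba=(355,268),bc=(360,325),bb=(223,280),roll1=(360,235),roll2=(252,230),box=(238,248)).items(): print(n,onz(b,p,0).round(3))
Rd=R.from_rotvec(bot.get_obs()['ee_rot']); print(Rd.as_matrix().round(2)); s=snap('wrist'); print(s['K'],s['T_tool_cam'],s['dist_coeffs'])
```

```text
A [ 0.52724985 -0.23511448  0.        ] A scene [ 0.54357643 -0.22227095  0.        ]
B [ 0.32817665 -0.45482079  0.        ] [ 0.28153603 -0.41883042  0.        ]
post foot [0.54872886 0.26626207 0.02      ] [0.53655649 0.2575527  0.02      ]
base corners [array([0.605, 0.163, 0.02 ]), array([0.467, 0.174, 0.02 ]), array([0.497, 0.339, 0.02 ]), array([0.621, 0.316, 0.02 ])]
ba [0.37  0.006 0.   ]
bc [ 0.363  0.225 -0.   ]
bb [0.741 0.089 0.   ]
roll1 [ 0.348 -0.168  0.   ]
roll2 [ 0.712 -0.168  0.   ]
box [ 0.735 -0.063  0.   ]
[[-0.  1. -0.]
 [ 1.  0.  0.]
 [ 0. -0. -1.]]
[[322.43816565   0.         318.94856575]
 [  0.         322.43816565 198.87001681]
 [  0.           0.           1.        ]] [[ 6.94894770e-04  9.57641827e-01  2.87961191e-01  7.40448687e-02]
 [ 9.99999723e-01 -5.88395310e-04 -4.56390032e-04 -7.86927336e-04]
 [-2.67623169e-04  2.87961428e-01 -9.57641971e-01 -1.41114319e-01]
 [ 0.00000000e+00  0.00000000e+00  0.00000000e+00  1.00000000e+00]] [0.0151669 0.        0.        0.        0.       ]
```

Run:
```python
from h import *
import pickle
o=bot.get_obs()['ee_rot']
V=[]
for i,p in enumerate([(.48,-.15,.33),(.48,-.28,.36)]):
    bot.move_to(p,o); s=snap('wrist',f'w{i}.png'); V.append(s)
    for d in bot.silhouettes('shelf','wrist')[:4]:
        m=d['mask'].astype(np.uint8); print(i,round(d['conf'],2),np.round(np.array(d['extent'])*[640,400,640,400]))
    for d in bot.spot_in('eye','wrist')[:3]: print('eye',round(d['conf'],2),np.round(np.array(d['extent'])*[640,400,640,400]))
pickle.dump(V,open('w.pkl','wb')); print(bot.get_obs()['t'])
im=np.vstack([cv2.imread(f'pics/w{i}.png')[:, :] for i in (0,1)])
cv2.imwrite('pics/w01.png',cv2.resize(im,None,fx=.75,fy=.75,interpolation=cv2.INTER_AREA))
```

```text
0 0.76 [328. 190. 374. 298.]
eye 0.67 [329. 190. 374. 296.]
1 0.92 [145. 208. 288. 299.]
1 0.67 [328.  98. 377. 200.]
eye 0.97 [143. 209. 280. 294.]
eye 0.61 [328.  98. 373. 200.]
2.3083
```

View pics/w01.png

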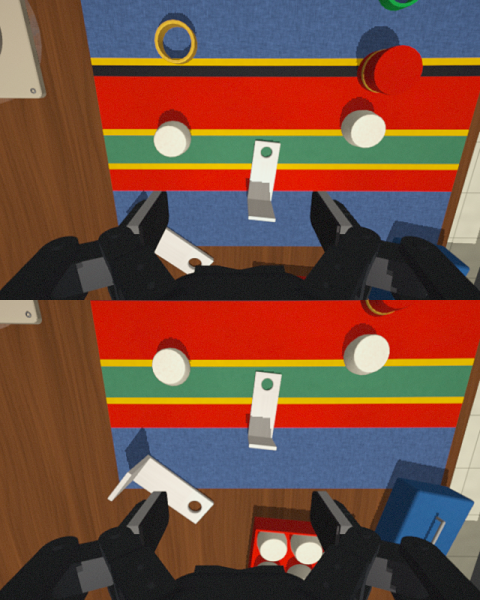

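Montage: A is at wrist view 2 full-res (352,150), with its long leg towards image-up (+y). B is at about (215,255), askew, off the mat. Both are L-shelves, so I'll enlarge them and measure sizes.

Run:
```python
from h import *
a=cv2.imread('pics/w0.png')[180:305,300:400]; b=cv2.imread('pics/w1.png')[90:210,300:400]; c=cv2.imread('pics/w1.png')[170:305,130:300]
f=lambda x,s:cv2.resize(x,None,fx=s,fy=s,interpolation=cv2.INTER_CUBIC)
im=np.zeros((600,800,3),np.uint8)
for x,(r,cc),s in ((a,(0,0),4),(b,(0,400),4)):
    y=f(x,s)
    y=y[:500]; im[r:r+y.shape[0],cc:cc+y.shape[1]]=y
cv2.imwrite('pics/cropA.png',im[:500]); cv2.imwrite('pics/cropB.png',f(c,4))
```

```text
(no output)
```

View pics/cropA.png

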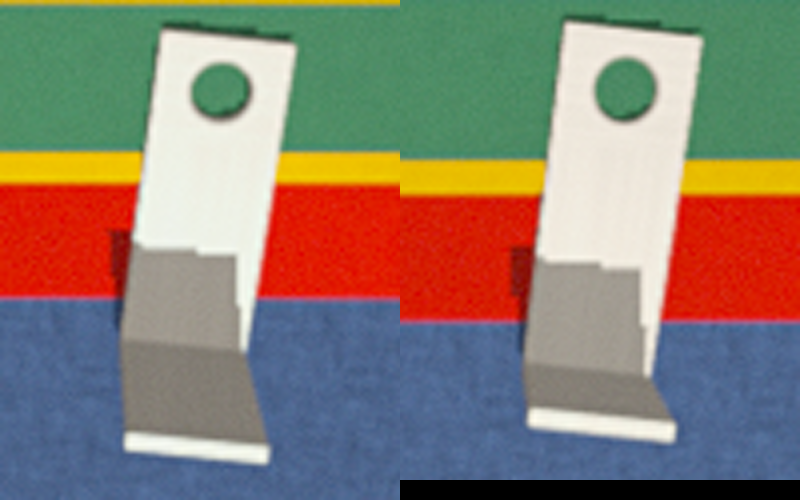

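View pics/cropB.png

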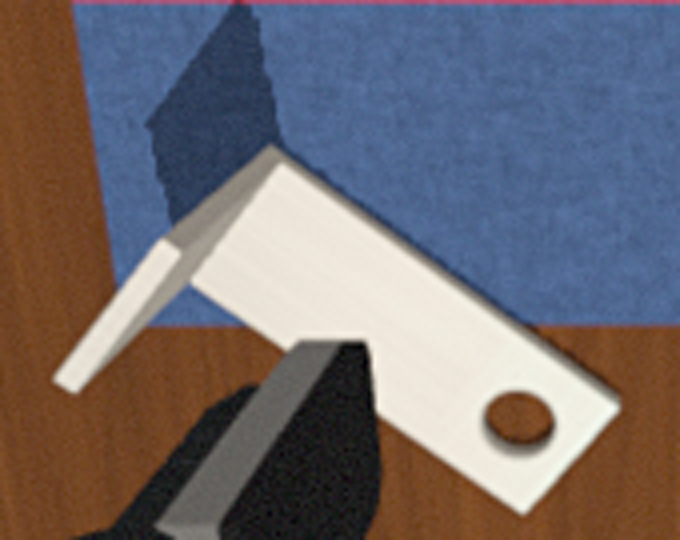

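```bash
cat > fit.py <<'E'
from h import *
import pickle
from scipy.optimize import least_squares
V=pickle.load(open('w.pkl','rb'))
M=lambda L,H,e:np.array([(-.025,L,.006),(.025,L,.006),(0,e,.006),(-.025,.006,.006),(.025,.006,.006),(-.025,.006,H),(.025,.006,H),(-.025,0,H),(.025,0,H)])
cv=lambda P,off:(np.array(P,float)+.5)/4-.5+off
A0=cv([(162,30),(295,44),(221,91),(122,342),(245,352),(125,432),(268,446),(125,450),(269,464)],(300,180))
A1=cv([(165,21),(303,38),(225,89),(123,363),(247,377),(129,409),(276,423),(128,427),(275,441)],(300,90))
B1=cv([(620,405),(525,514),(518,421),(285,160),(192,283),(182,248),(75,393),(165,240),(55,380)],(130,170))
def fit(views,x0,z=True):
    def f(x):
        r=[]
        X=M(x[4],x[5],x[6])@R.from_euler('z',x[3]).as_matrix().T+np.append(x[:2],x[7])
        for v,p in views: r.append((proj(v,X)-p).ravel())
        if not z: r.append([x[7]*1e4])
        return np.concatenate(r)
    s=least_squares(f,np.r_[x0,.134,.075,.113,0],x_scale=[.01,.01,.01,.1,.01,.01,.01,.01][0:8]); return s.x,np.sqrt(np.mean(s.fun**2)),np.abs(s.fun).max()
if __name__=='__main__':
    print('A',fit([(V[0],A0),(V[1],A1)],[.53,-.25,0])); print('B',fit([(V[1],B1)],[.3,-.4,-.6],False))
E
python3 fit.py
```

```text
Traceback (most recent call last):
  File "fit.py", line 19, in <module>
    print('A',fit([(V[0],A0),(V[1],A1)],[.53,-.25,0])); print('B',fit([(V[1],B1)],[.3,-.4,-.6],False))
              ~~~^^^^^^^^^^^^^^^^^^^^^^^^^^^^^^^^^^^^
  File "fit.py", line 17, in fit
    s=least_squares(f,np.r_[x0,.134,.075,.113,0],x_scale=[.01,.01,.01,.1,.01,.01,.01,.01][0:8]); return s.x,np.sqrt(np.mean(s.fun**2)),np.abs(s.fun).max()
ValueError: Inconsistent shapes between `x_scale` and `x0`.
```

```bash
sed -i 's/M(x\[4\],x\[5\],x\[6\])/M(x[3],x[4],x[5])/;s/x\[3\]).as_m/x[2]).as_m/;s/x\[7\]/x[6]/g;s/,x_scale=.*\[0:8\])/)/' fit.py; sed -i "s/np.array(s\['T_tool_cam'\])/np.array(s['T_tool_cam'])/" h.py; python3 fit.py
python3 - <<'E'
from h import *
Rd=lambda x,z:R.from_matrix(np.c_[x,np.cross(z,x),z])
print(bot.ik([.53,-.1,.3],Rd([-1,0,0],[0,0,-1]).as_rotvec()))
print(bot.ik([.53,-.1,.3],Rd([0,-1,0],[0,0,-1]).as_rotvec()))
print(bot.ik([.5,-.05,.3],Rd([0,-.8,.6],[0,.6,-.8]).as_rotvec()) if 0 else '')
E
```

```text
A (array([ 5.22031129e-01, -3.32784631e-01, -1.07017719e-01,  1.34794911e-01,
        7.38802730e-02,  1.13656827e-01, -4.24347755e-04]), np.float64(0.3246722542596279), np.float64(0.7310743107450435))
B (array([ 2.63414013e-01, -3.93027375e-01, -2.28083336e+00,  1.79051915e-01,
        1.04719314e-01,  1.49660242e-01,  1.35417112e-05]), np.float64(3.631808059547089), np.float64(5.907169770254313))
[ 0.18335367  0.1182427  -0.08963728  1.57640124  0.0106412   1.44742595
  1.66382577]
None
```

A fits the description: measured 134.8 × 73.9 mm, eye at 113.7, z ≈ 0. B is clearly bigger, with a long leg around 170+ mm, so A is the target. Next I'll measure the stand.

```bash
cat >> h.py <<'E'
def ori(lean,yaw=0):
    """tool y along world +y, camera on the robot's side, leaning lean (rad) back to -x, then yawed"""
    c,s=np.cos(lean),np.sin(lean)
    return (R.from_euler('z',yaw)*R.from_matrix(np.array([[-c,0,-s],[0,1,0],[s,0,-c]]).T)).as_rotvec()
E
python3 - <<'E'
from h import *
import pickle
W=[]
for p,l,yw in [((.42,-.02,.26),.65,.3),((.40,.12,.24),.6,0),((.42,.05,.30),.45,.2),((.45,.12,.30),.3,0),((.4,.0,.28),.5,.2)]:
    q=bot.ik(p,ori(l,yw)); print(p,l,yw,None if q is None else np.round(q,2))
    if q is not None and len(W)<3:
        try: bot.move_to(p,ori(l,yw))
        except Exception as e: print(e); continue
        s=snap('wrist',f's{len(W)}.png'); W.append(s)
        for n in ('keeper','stand'):
            for d in bot.spot_in(n,'wrist')[:2]: print(n,round(d['conf'],2),np.round(np.array(d['extent'])*[640,400,640,400]))
pickle.dump(W,open('s.pkl','wb')); print(bot.get_obs()['t'])
im=np.hstack([cv2.imread(f'pics/s{i}.png') for i in range(min(2,len(W)))])
if len(W)>1: im=np.vstack([cv2.imread(f'pics/s{i}.png')[:, :] for i in range(2)])
cv2.imwrite('pics/s01.png',cv2.resize(im,None,fx=.75,fy=.75,interpolation=cv2.INTER_AREA))
E
```

```text
(0.42, -0.02, 0.26) 0.65 0.3 None
(0.4, 0.12, 0.24) 0.6 0 None
(0.42, 0.05, 0.3) 0.45 0.2 [-0.14 -0.5  -0.06  2.16 -0.03  1.03  1.57]
keeper 0.5 [403. 258. 418. 305.]
keeper 0.41 [123. 186. 177. 232.]
stand 0.9 [371. 108. 526. 400.]
(0.45, 0.12, 0.3) 0.3 0 [-0.08 -0.26 -0.31  1.96  0.04  1.16  1.18]
keeper 0.89 [363. 243. 383. 292.]
stand 0.57 [337. 101. 639. 400.]
(0.4, 0.0, 0.28) 0.5 0.2 None
4.3583
```

View pics/s01.png

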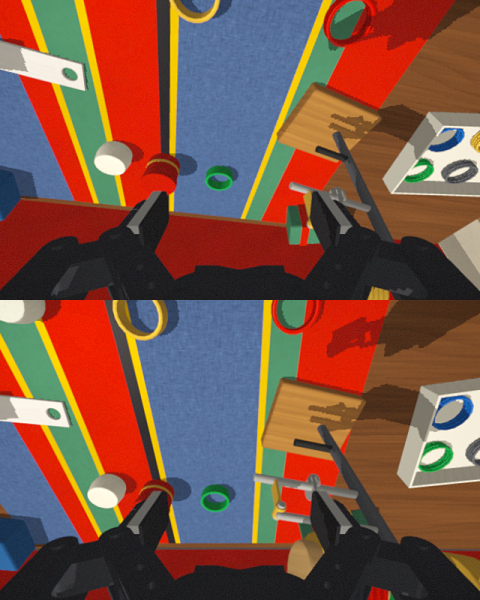

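Run:
```python
from h import *
f=lambda x:cv2.resize(x,None,fx=2.6,fy=2.6,interpolation=cv2.INTER_CUBIC)
a=f(cv2.imread('pics/s0.png')[100:320,365:515]); b=f(cv2.imread('pics/s1.png')[95:315,335:490]); print(a.shape,b.shape)
cv2.imwrite('pics/s01c.png',np.hstack([a,b]))
```

```text
(572, 390, 3) (572, 403, 3)
```

View pics/s01c.png

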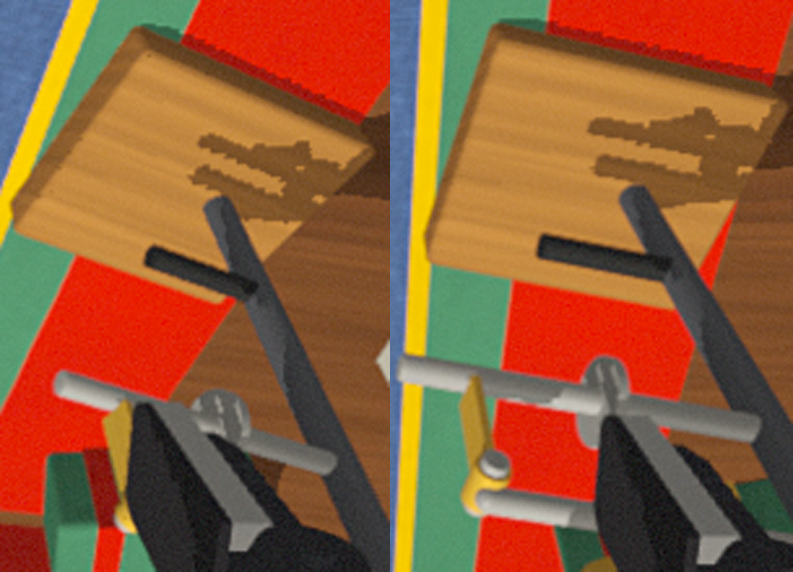

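```bash
cat > fits.py <<'E'
from h import *
import pickle
from scipy.optimize import least_squares
W=pickle.load(open('s.pkl','rb'))
X=np.array([(0,-135,200),(0,-65,100),(0,0,30),(-65,-95,30),(-65,55,30),(0,-111,206)])/1e3
c=lambda P,off:(np.array(P,float)+.5)/2.6-.5+off
P0=c([(63,384),(152,257),(216,205),(150,45),(372,152),(117,404)],(365,100))
P1=c([(13,368),(153,246),(242,197),(109,42),(395,104),(85,380)],(335,95))
wt=np.array([2,2,1,1,1,1])[:,None]
def f(x):
    Y=X@R.from_euler('z',x[3]).as_matrix().T+x[:3]
    return np.concatenate([((proj(v,Y)-p)*wt).ravel() for v,p in ((W[0],P0),(W[1],P1))])
s=least_squares(f,[.545,.26,-.01,-.1])
print(s.x.round(4)); print((s.fun.reshape(2,-1,2)/wt).round(1).tolist())
for i,n in enumerate(('tip','rest','foot')): print(n,tri([ray(W[0],P0[i]),ray(W[1],P1[i])]).round(4),(X[i]@R.from_euler('z',s.x[3]).as_matrix().T+s.x[:3]).round(4))
E
python3 fits.py
```

```text
[ 0.5515  0.2709 -0.0037 -0.2209]
[[[-1.1, -1.4], [-0.4, -0.5], [0.1, 0.5], [-1.1, 2.0], [2.8, 0.2], [0.1, 2.1]], [[0.2, -0.6], [-0.0, 0.1], [1.1, 0.4], [1.0, -0.7], [3.7, 0.6], [-0.4, 3.9]]]
tip [0.5193 0.1388 0.2001] [0.5219 0.1392 0.1963]
rest [0.5353 0.2066 0.0993] [0.5372 0.2075 0.0963]
foot [0.549  0.2684 0.0291] [0.5515 0.2709 0.0263]
```

```bash
cat > tip.py <<'E'
from h import *
C=np.array([.522,-.3328,0]); YAW=-.107
def pose(th,phi,lift=0,back=0,gz=.069,d=.015):
    S=R.from_euler('z',YAW)*R.from_euler('x',th)
    z=np.array([0,-np.sin(phi),-np.cos(phi)]); y=np.array([1,0,0]); x=np.cross(y,z)
    p=np.array([0,.003,gz])+(d-back)*z
    return S.apply(p)+C+[0,0,lift],(S*R.from_matrix(np.c_[x,y,z])).as_rotvec()
E
python3 - <<'E'
from tip import *
for ph in (30,40,45,50,60):
    for th,b in ((0,.08),(0,0),(40,0),(76,0)):
        q=bot.ik(*pose(np.radians(th),np.radians(ph),back=b)); print(ph,th,b,None if q is None else q.round(2))
E
```

```text
30 0 0.08 [ 0.48  0.35 -0.39  1.79  0.74  1.14 -0.36]
30 0 0 [ 0.51  0.46 -0.35  1.82  0.82  1.02 -0.4 ]
30 40 0 [ 0.38  0.61  0.34  1.54 -0.38  1.14  0.75]
30 76 0 [ 0.54  1.09  0.59  1.13 -0.97  1.8   1.1 ]
40 0 0.08 [ 0.46  0.42 -0.49  1.83  0.95  1.25 -0.58]
40 0 0 [ 0.5   0.51 -0.44  1.85  1.05  1.14 -0.62]
40 40 0 [ 0.42  0.53  0.18  1.62 -0.11  1.    0.53]
40 76 0 [ 0.48  0.98  0.58  1.25 -0.86  1.62  1.08]
45 0 0.08 [ 0.47  0.47 -0.57  1.83  1.06  1.33 -0.69]
45 0 0 [ 0.53  0.56 -0.51  1.85  1.17  1.23 -0.72]
45 40 0 [0.44 0.5  0.09 1.66 0.05 0.95 0.39]
45 76 0 [ 0.45  0.92  0.56  1.3  -0.8   1.52  1.06]
50 0 0.08 [ 0.49  0.54 -0.65  1.84  1.18  1.44 -0.78]
50 0 0 [ 0.56  0.62 -0.6   1.86  1.28  1.34 -0.81]
50 40 0 [ 0.47  0.48 -0.    1.69  0.21  0.92  0.24]
50 76 0 [ 0.42  0.86  0.55  1.36 -0.74  1.43  1.03]
60 0 0.08 [ 0.52  0.71 -0.79  1.83  1.38  1.67 -0.93]
60 0 0 [ 0.55  0.73 -0.66  1.85  1.45  1.53 -0.93]
60 40 0 [ 0.52  0.47 -0.17  1.75  0.54  0.9  -0.07]
60 76 0 [ 0.39  0.75  0.46  1.46 -0.57  1.23  0.92]
```

Run:
```python
from tip import *
ph=np.radians(45); r=np.radians
bot.move_to([.47,-.1,.33],bot.get_obs()['ee_rot'])
bot.move_to(*pose(0,ph,back=.08)); bot.gripper_to(.07)
bot.move_linear(*pose(0,ph)); o=bot.get_obs(); print(o['t'],o['contact_force'].round(1),(o['tcp_pos']-pose(0,ph)[0]).round(4))
bot.gripper_to(.04,70); o=bot.get_obs(); print(o['t'],o['finger_gap'],o['gripper_force'],o['contact_force'].round(1))
bot.move_linear(*pose(0,ph,lift=.002),rate=.03)
for th in (12,24,36,48,60,70,76):
    bot.move_linear(*pose(r(th),ph,lift=.002),rate=.1); o=bot.get_obs(); print(th,round(o['t'],2),round(o['finger_gap'],4),round(o['gripper_force'],1),o['contact_force'].round(1))
snap('side','side1.png'); snap('scene','scene1.png')
im=np.vstack([cv2.resize(cv2.imread('pics/side1.png')[130:270,220:440],None,fx=2.1,fy=2.1),cv2.resize(cv2.imread('pics/scene1.png')[110:250,200:420],None,fx=2.1,fy=2.1)]); cv2.imwrite('pics/t1.png',im)
```

```text
8.2833 [-0.7  1.   0.9] [0.0005 0.0006 0.0003]
8.6167 0.047915307124660585 71.58329129219055 [0.6 1.3 5.7]
12 9.22 0.0476 72.4 [-0.4  0.9 -2.1]
24 9.58 0.0475 73.0 [-0.7 -2.3  6.7]
36 9.94 0.0479 73.9 [-2.3 -5.3 10.4]
48 10.3 0.0477 74.0 [-2.5 -4.1 10.4]
60 10.66 0.0476 73.9 [-1.5 -2.4  6.7]
70 10.98 0.0475 73.8 [-2.4 -2.2  5.7]
76 11.24 0.0476 73.6 [-1.7  0.3  4.2]
```

View pics/t1.png

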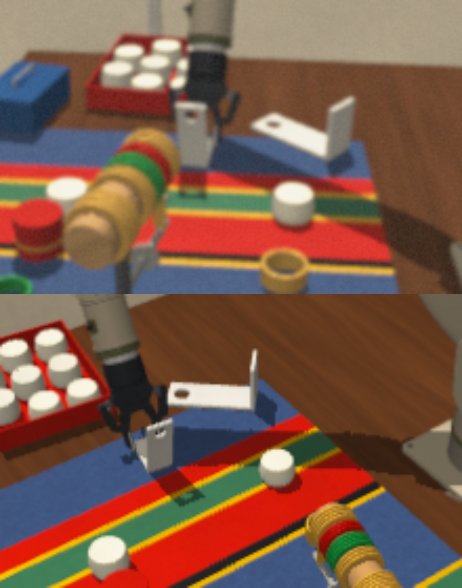

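The long leg looks nearly upright (side view, crop (195,125)), with the fingers on the short leg's edges. I'll turn it a little further, then release.

Run:
```python
from tip import *
ph=np.radians(45); r=np.radians
bot.move_linear(*pose(r(80),ph,lift=.003),rate=.05); o=bot.get_obs(); print(o['t'],o['contact_force'].round(1))
bot.gripper_to(.07); bot.wait(.3); o=bot.get_obs(); print(o['t'],o['finger_gap'],o['contact_force'].round(1))
p,q=pose(r(80),ph,lift=.003); z=R.from_rotvec(q).apply([0,0,1])
bot.move_linear(p-.1*z+[0,0,.05])
s=snap('wrist','w3.png'); import pickle; pickle.dump(s,open('w3.pkl','wb'))
for d in bot.spot_in('shelf','wrist')[:3]: print(round(d['conf'],2),np.round(np.array(d['extent'])*[640,400,640,400]))
a=snap('side','side2.png')
for d in bot.spot_in('shelf','side')[:3]: print('side',round(d['conf'],2),np.round(np.array(d['extent'])*[640,400,640,400]))
im=np.hstack([cv2.resize(cv2.imread('pics/w3.png')[:, :],None,fx=.8,fy=.8),cv2.resize(cv2.imread('pics/side2.png')[170:250,270:342],(288,320))]); cv2.imwrite('pics/t2.png',im); print(bot.get_obs()['t'])
```

```text
11.5917 [-0.7 -0.6  0.6]
12.2417 0.06987854518937767 [ 0.  -0.3  1. ]
0.91 [280.  70. 366. 239.]
0.59 [  0. 202. 181. 399.]
side 0.92 [302. 176. 320. 209.]
side 0.57 [339. 181. 390. 208.]
13.55
```

View pics/t2.png

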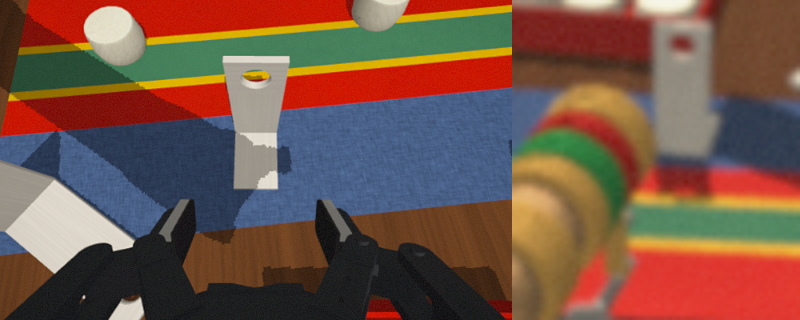

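The shelf stands by itself (wrist crop (255,120)), let go of. Next I'll measure its exact pose and check the reach for the regrasp and the hanging.

```bash
cat > st.py <<'E'
from h import *
from scipy.optimize import minimize
def boxpts(lo,hi): return np.array([[a,b,c] for a in(lo[0],hi[0]) for b in(lo[1],hi[1]) for c in(lo[2],hi[2])])
LL=boxpts((-.025,0,0),(.025,.134,.006)); SL=boxpts((-.025,0,0),(.025,.006,.075))
def render(s,S,t):
    m=np.zeros((400,640),np.uint8)
    for b in (LL,SL):
        h=cv2.convexHull((proj(s,S.apply(b)+t)*16).round().astype(np.int32)); cv2.fillConvexPoly(m,h,1,shift=4)
    a=np.linspace(0,2*np.pi,24); h=[]
    for z in (0,.006):
        k=np.zeros_like(m); cv2.fillPoly(k,[(proj(s,S.apply(np.c_[.012*np.cos(a),.113+.012*np.sin(a),0*a+z])+t)*16).round().astype(np.int32)],1,shift=4); h.append(k)
    m[(h[0]&h[1])>0]=0
    return m
def fit(obs,pose,x0,step):
    def f(x):
        S,t=pose(x); v=0
        for s,m in obs:
            r=render(s,S,t)>0; v+=1-(r&m).sum()/max(1,(r|m).sum())
        return v/len(obs)
    sx=np.vstack([x0]+[np.array(x0)+np.eye(len(x0))[i]*step[i] for i in range(len(x0))])
    r=minimize(f,x0,method='Nelder-Mead',options=dict(initial_simplex=sx,maxiter=250,xatol=1e-4,fatol=1e-4)); return r.x,1-r.fun
def mask(cam,i=0):
    d=bot.silhouettes('shelf',cam); return [(x['conf'],x['mask'],np.array(x['extent'])*[640,400,640,400]) for x in d]
def grasp(S,t,lean,back=0,tx=0.0,ty=.058):
    """S: shelf rotation standing; tool leaning to shelf -x, tool y = shelf -z"""
    c,s=np.cos(lean),np.sin(lean)
    M=np.c_[[-c,-s,0],[0,0,-1],[s,-c,0]]  # tool axes in shelf frame
    return S.apply(np.array([tx,ty,.003])-back*M[:,2])+t,(S*R.from_matrix(M)).as_rotvec()
def standing(yaw): return R.from_euler('z',yaw)*R.from_euler('x',np.pi/2)
E
python3 - <<'E'
from st import *
import pickle
P=lambda x:(standing(x[2]),np.array([x[0],x[1],0]))
s=pickle.load(open('w3.pkl','rb')); m=None
for c,mm,e in mask('wrist'):
    if abs(e[0]-280)<8: m=mm
print(fit([(s,m)],P,[.522,-.333,-.107],[.004,.004,.03]))
St=standing(-.222); ys=R.from_euler('z',-.222).apply([0,1,0]); tip=np.array([.5206,.139,.198])
for l in (.52,.6,.66,.72):
    a=bot.ik(*grasp(standing(-.107),np.array([.522,-.333,0]),l)); pre=bot.ik(*grasp(standing(-.107),np.array([.522,-.333,0]),l,back=.1))
    r=[]
    for y in (-.04,.067): 
        t=tip+ys*(y)-St.apply([0,.113,.003]); q=bot.ik(*grasp(St,t,l)); r.append(None if q is None else q.round(2))
    print(l,None if a is None else a.round(2),pre is not None,r)
E
```

```text
(array([ 0.5211563 , -0.33410479, -0.12551946]), np.float64(0.9603605349874007))
0.52 [ 1.62  0.53 -1.14  2.02  0.51  0.45  1.71] True [array([ 1.01, -0.2 , -1.37,  2.19,  0.18,  0.57,  0.82]), array([ 0.47,  0.24, -1.23,  2.04,  0.87,  0.89,  0.11])]
0.6 [ 1.68  0.54 -1.16  2.07  0.5   0.34  1.75] True [array([ 1.03, -0.34, -1.38,  2.24,  0.04,  0.47,  0.9 ]), array([ 0.46,  0.22, -1.24,  2.08,  0.98,  0.87, -0.02])]
0.66 [ 1.72  0.55 -1.17  2.11  0.5   0.26  1.78] False [array([ 1.02, -0.41, -1.38,  2.28, -0.03,  0.4 ,  0.92]), array([ 0.44,  0.21, -1.24,  2.12,  1.08,  0.87, -0.12])]
0.72 [ 1.76  0.57 -1.18  2.14  0.5   0.18  1.8 ] False [array([ 1.01, -0.47, -1.39,  2.32, -0.05,  0.33,  0.9 ]), array([ 0.41,  0.21, -1.25,  2.15,  1.18,  0.88, -0.23])]
```

Run:
```python
from st import *
S=standing(-.1255); t=np.array([.5212,-.3341,0]); l=.58
o=bot.get_obs(); bot.move_linear([o['tcp_pos'][0],o['tcp_pos'][1],.33],rate=.3)
p,q=grasp(S,t,l,back=.1)
bot.move_to(p+[0,0,.15],q); print(bot.get_obs()['q'].round(2))
bot.gripper_to(.045)
try: bot.move_linear(p,rate=.2)
except Exception as e: print(e)
o=bot.get_obs(); print(o['t'],o['q'].round(2),(o['tcp_pos']-p).round(4))
s=snap('wrist','w4.png'); import pickle
ms=mask('wrist'); print([(round(c,2),e.round()) for c,m,e in ms])
P=lambda x:(standing(x[2]),np.array([x[0],x[1],0]))
uv=proj(s,S.apply([[0,.07,.003]])+t)[0]; print(uv)
for c,m,e in ms:
    if e[0]-10<uv[0]<e[2]+10 and e[1]-10<uv[1]<e[3]+10: print(fit([(s,m)],P,[.5212,-.3341,-.1255],[.004,.004,.03])); break
```

```text
[ 1.84 -0.16 -1.    1.92 -0.63  0.93  2.55]
17.525 [ 1.76  0.11 -1.06  2.11 -0.44  0.53  2.51] [ 0.0005 -0.0003  0.0009]
[(0.91, array([ 1.,  3., 98., 69.]))]
[318.45180717 212.10505266]
```

Run:
```python
from st import *
import pickle
S=standing(-.1255); t=np.array([.5212,-.3341,0]); l=.58
p,q=grasp(S,t,l)
s=snap('wrist'); 
uv=proj(s,S.apply([[-.025,.134,0],[-.025,.134,.006],[-.025,.075,0],[-.025,.075,.006],[-.025,.006,.075]])+t).round(); print(uv.tolist())
im=s['frame'].astype(int)
for r in range(120,300,20): print(r,[ (int(c)) for c in np.where((im[r].min(1)>110)&(np.ptp(im[r],axis=1)<40))[0] if 200<c<440])
```

```text
[[324.0, 273.0], [314.0, 273.0], [323.0, 196.0], [315.0, 195.0], [232.0, 132.0]]
120 []
140 [235, 236, 237, 238, 239, 240, 241, 242, 243, 244, 245, 246, 247, 248, 249, 250, 251, 252, 253, 254, 255, 256, 257, 258, 259, 260, 261, 262, 263, 264, 265, 266, 267, 268, 269, 270, 271, 272, 273, 274, 275, 276, 277, 278, 279, 280, 281, 282, 283, 284, 285, 286, 287, 288, 289, 290, 291, 292, 293, 294, 295, 296, 297, 298, 299, 300, 301, 302, 303, 304, 305, 306, 307, 308, 309, 310, 311, 312, 313, 314, 315, 316, 317, 320]
160 [241, 242, 243, 244, 245, 246, 247, 248, 249, 250, 251, 252, 253, 254, 255, 256, 257, 258, 259, 260, 261, 262, 263, 264, 265, 266, 267, 268, 269, 270, 271, 272, 273, 274, 275, 276, 277, 278, 279, 280, 281, 282, 283, 284, 285, 286, 287, 288, 289, 290, 291, 292, 293, 294, 295, 296, 297, 298, 299, 300, 301, 302, 303, 304, 305, 306, 307, 308, 309, 310, 311, 312, 313, 314, 315, 316, 322]
180 [316, 323]
200 []
220 [317, 320]
240 [321]
260 [315]
280 [315, 316, 317, 318, 319, 320, 321, 322, 323, 324, 325]
```

The standing plate's edge is at columns 315–323, where the model predicts it. I'll grasp, lift and carry it to just in front of the peg.

```bash
cat > hang.py <<'E'
from st import *
L=.58; YS=-.222; St=standing(YS); ys=R.from_euler('z',YS).apply([0,1,0]); xs=R.from_euler('z',YS).apply([1,0,0]); TIP=np.array([.5206,.139,.198])
def at(y,z,x=0,dx=0): # eye in the peg_tip frame
    t=TIP+ys*y+xs*x+[0,0,z]-St.apply([0,.113,.003]); return grasp(St,t,L)
E
python3 - <<'E'
from hang import *
S=standing(-.1255); t=np.array([.5212,-.3341,0])
p,q=grasp(S,t,L); bot.move_linear(p,q,rate=.08); o=bot.get_obs(); print(o['t'],o['contact_force'].round(1))
bot.gripper_to(0,50); o=bot.get_obs(); print(o['t'],o['finger_gap'],o['gripper_force'],o['contact_force'].round(1))
bot.move_linear(p+[0,0,.11],q,rate=.15); print(bot.get_obs()['finger_gap'],bot.get_obs()['q'].round(2))
b=at(-.07,-.003)
for args in (b,at(-.02,-.003),at(.03,-.003),at(.067,-.003)):
    qq=bot.ik(*args); print(None if qq is None else qq.round(2))
try: bot.move_linear(*b,rate=.25)
except Exception as e: print('lin',e)
o=bot.get_obs(); print(o['t'],o['tcp_pos'].round(3),b[0].round(3),o['q'].round(2),o['finger_gap'])
E
```

```text
19.075 [-1.1  0.7  0.1]
19.5083 0.00555756841940563 51.38087077997625 [-3.1  1.   3.3]
0.005317918306477828 [ 1.55  0.18 -0.95  1.99 -0.26  0.55  2.28]
[ 1.07 -0.4  -1.32  2.27 -0.22  0.47  1.19]
[ 1.   -0.18 -1.44  2.2   0.38  0.54  0.58]
[-0.4   0.01 -0.26  2.17  0.72  0.7   0.19]
[-0.46  0.07 -0.26  2.11  0.74  0.74  0.13]
22.325 [0.505 0.07  0.14 ] [0.505 0.071 0.14 ] [ 1.14 -0.49 -1.35  2.27 -0.43  0.49  1.38] 0.0052498922509235735
```

Run:
```python
from hang import *
import pickle
c0=at(-.07,-.003); t0=TIP+ys*-.07+[0,0,-.003]-St.apply([0,.113,.003])
tiles=[]; obs=[]; D={}
for n in ('side','scene','wrist'):
    s=snap(n,n+'9.png'); ms=mask(n); D[n]=s
    uv=proj(s,[TIP])[0]; e=proj(s,[t0+St.apply([0,.06,.003])])[0]
    print(n,uv.round(),[(round(c,2),x.round()) for c,m,x in ms])
    if n!='wrist':
        for c,m,x in ms:
            if x[0]-8<e[0]<x[2]+8 and x[1]-8<e[1]<x[3]+8: obs.append((s,m)); print('used'); break
    im=s['frame'][:,:,::-1].copy()
    w=dict(side=45,scene=45,wrist=70)[n]; u,v=np.clip(uv.round().astype(int),w,[639-w,399-w]); k=266/(2*w)
    tl=cv2.resize(im[v-w:v+w,u-w:u+w],(266,266),interpolation=cv2.INTER_CUBIC)
    tr=lambda P:[tuple(int(a) for a in ((q-[u-w,v-w]+.5)*k)) for q in proj(s,P)]
    a,b=tr([TIP,TIP+.07*ys]); tl2=tl.copy(); cv2.line(tl2,a,b,(255,0,255),1)
    th=np.linspace(0,6.28,20); cv2.polylines(tl2,[np.array(tr(t0+St.apply(np.c_[.012*np.cos(th),.113+.012*np.sin(th),0*th+.003])))],True,(255,255,0),1)
    tiles.append(np.vstack([tl,tl2]))
cv2.imwrite('pics/p9.png',np.hstack(tiles)); pickle.dump(D,open('p9.pkl','wb'))
P=lambda x:(R.from_euler('zy',[x[3],x[4]])*standing(YS),t0+St.apply([0,.113,.003])+x[:3]-(R.from_euler('zy',[x[3],x[4]])*standing(YS)).apply([0,.113,.003]))
if obs: print(fit(obs,P,[0,0,0,0,0],[.003,.003,.003,.03,.03]))
```

```text
side [299. 235.] [(0.8, array([296., 214., 324., 259.])), (0.62, array([366., 180., 387., 208.])), (0.62, array([226., 224., 250., 253.]))]
used
scene [349. 234.] [(0.93, array([280., 140., 327., 164.])), (0.92, array([326., 212., 349., 245.]))]
used
wrist [509. 403.] [(0.8, array([182., 143., 328., 362.]))]
(array([ 0.00023055, -0.00324646, -0.00215606,  0.02695509,  0.03095967]), np.float64(0.7309314671814672))
```

View pics/p9.png

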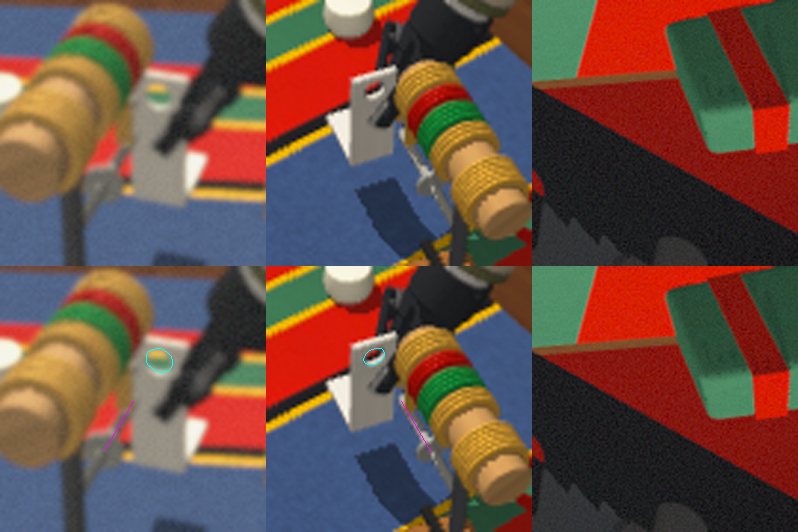

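The eye's cyan prediction falls on the hole in side and scene, and the magenta peg line lies on the peg, so the alignment is good to about 2 mm. I'll insert in small steps and watch the force.

```bash
cat > ins.py <<'E'
from hang import *
import sys
def go(ys_,z,x=0,rate=.08,fmax=10):
    for y in ys_:
        try: bot.move_linear(*at(y,z,x),rate=rate)
        except bot.PlanningError as e: print(y,'plan',e); return False
        o=bot.get_obs(); f=o['contact_force']; print(y,round(o['t'],2),f.round(1),o['wrist_torque'].round(2),'q',o['q'].round(2)[[0,1,2,4]],round(o['finger_gap'],4))
        if abs(f-F0).max()>fmax: print('force'); return False
    return True
F0=bot.get_obs()['contact_force']; print(F0.round(1))
E
python3 - <<'E'
from ins import *
go([-.04,-.015],0);
E
```

```text
[ 0.1  0.5 -1.8]
-0.04 23.15 [ 0.2  0.1 -1.8] [ 0.15  0.77 -0.03] q [ 1.15 -0.49 -1.41 -0.37] 0.0052
-0.015 plan the arm cannot follow that straight line within its joint ranges
```

Run:
```python
from ins import *
go([-.12],0,rate=.2)
import hang
for l in (.5,.58):
    hang.L=l
    for y in (-.2,-.15,-.1,-.05,0,.03,.067):
        for z in (0,.05):
            q=bot.ik(*at(y,z)); print(l,y,z,None if q is None else q.round(2).tolist())
```

```text
[ 0.2  0.1 -1.8]
-0.12 23.7 [ 0.6 -0.3 -1.9] [0.17 0.74 0.02] q [ 1.04 -0.41 -1.17 -0.34] 0.0055
0.5 -0.2 0 [0.99, -0.31, -0.93, 2.31, -0.3, 0.54, 1.6]
0.5 -0.2 0.05 [0.89, -0.37, -0.79, 2.25, -0.3, 0.68, 1.61]
0.5 -0.15 0 [1.06, -0.34, -1.1, 2.28, -0.3, 0.55, 1.48]
0.5 -0.15 0.05 [0.96, -0.4, -0.96, 2.22, -0.32, 0.69, 1.5]
0.5 -0.1 0 [1.13, -0.38, -1.27, 2.24, -0.3, 0.57, 1.37]
0.5 -0.1 0.05 [1.02, -0.43, -1.11, 2.18, -0.32, 0.7, 1.4]
0.5 -0.05 0 [1.2, -0.41, -1.42, 2.18, -0.3, 0.59, 1.26]
0.5 -0.05 0.05 [1.08, -0.45, -1.26, 2.13, -0.32, 0.71, 1.29]
0.5 0 0 [0.33, 0.01, -0.88, 2.13, 0.55, 0.71, 0.43]
0.5 0 0.05 [1.15, -0.47, -1.41, 2.06, -0.3, 0.73, 1.19]
0.5 0.03 0 [0.05, 0.05, -0.67, 2.1, 0.6, 0.75, 0.34]
0.5 0.03 0.05 [0.53, -0.01, -1.11, 2.03, 0.47, 0.82, 0.49]
0.5 0.067 0 [-0.03, 0.11, -0.66, 2.04, 0.66, 0.8, 0.25]
0.5 0.067 0.05 [-0.01, 0.04, -0.67, 1.99, 0.55, 0.87, 0.37]
0.58 -0.2 0 [0.92, -0.35, -0.88, 2.37, -0.35, 0.44, 1.62]
0.58 -0.2 0.05 [0.83, -0.42, -0.75, 2.31, -0.34, 0.58, 1.62]
0.58 -0.15 0 [1.0, -0.39, -1.06, 2.34, -0.34, 0.45, 1.49]
0.58 -0.15 0.05 [0.89, -0.45, -0.92, 2.28, -0.34, 0.59, 1.5]
0.58 -0.1 0 [1.07, -0.43, -1.23, 2.3, -0.34, 0.47, 1.36]
0.58 -0.1 0.05 [0.95, -0.47, -1.07, 2.24, -0.34, 0.61, 1.39]
0.58 -0.05 0 [1.13, -0.46, -1.38, 2.24, -0.32, 0.49, 1.24]
0.58 -0.05 0.05 [1.02, -0.5, -1.22, 2.18, -0.33, 0.62, 1.28]
0.58 0 0 [0.54, -0.02, -1.11, 2.18, 0.67, 0.65, 0.3]
0.58 0 0.05 [0.67, -0.18, -1.16, 2.12, 0.35, 0.68, 0.6]
0.58 0.03 0 [0.01, 0.03, -0.67, 2.15, 0.73, 0.71, 0.19]
0.58 0.03 0.05 [0.92, -0.17, -1.44, 2.08, 0.36, 0.69, 0.56]
0.58 0.067 0 [-0.26, 0.08, -0.46, 2.1, 0.76, 0.76, 0.12]
0.58 0.067 0.05 [-0.04, 0.02, -0.67, 2.04, 0.65, 0.83, 0.25]
```

```bash
cat > fk.py <<'E'
from ins import *
from scipy.optimize import least_squares
import itertools
def fk(q,k):
    p=np.array([0,0,k[0]]); M=R.identity(); 
    for i,(ax,off) in enumerate(zip('zyzyzyz',[(0,0,0),(k[1],0,k[2]),(0,0,0),(k[3],0,k[4]),(0,0,0),(k[5],0,k[6]),(0,0,0)])):
        M=M*R.from_euler(ax,q[i]); p=p+M.apply(off)
    # k[1..]: offset after j2 to j4, after j4 to j6, after j6 to TCP
    return p,M*R.from_euler('z',k[7])
D=[]
for pos,ro in [((.55,-.1,.3),ori(.2,.1)),((.5,-.2,.3),ori(.4,-.3)),((.6,0,.25),ori(0,0)),((.6,.15,.25),ori(.3,.2)),at(-.1,0),at(.03,0),at(.067,.05),at(-.2,.05)]:
    q=bot.ik(pos,ro)
    if q is not None: D.append((q,np.array(pos),ro))
o=bot.get_obs(); D.append((o['q'],o['tcp_pos'],o['ee_rot']))
def f(k):
    r=[]
    for q,p,ro in D:
        a,M=fk(q,k); r+=[a-p,.2*(M*R.from_rotvec(ro).inv()).as_rotvec()]
    return np.concatenate(r)
best=min((least_squares(f,[.34,0,.4,0,.4,0,.2,y]) for y in (0,np.pi/2,-np.pi/2,np.pi)),key=lambda s:s.cost); K=best.x
E
python3 - <<'E'
from fk import *
print(K.round(4),np.abs(best.fun).max(),len(D))
np.save('K.npy',K)
E
```

```text
[ 0.6 -0.3 -1.9]
[ 0.7716 -0.0266  0.8555  0.3171  0.5277  0.2204  0.9468  4.9169] 0.2980171739245223 9
```

```bash
sed -i "s/^best=.*/def mk(sg):\n    def g(k):\n        r=[]\n        for q,p,ro in D:\n            a,M=fk(q*sg,k); r+=[a-p,.2*(M*R.from_rotvec(ro).inv()).as_rotvec()]\n        return np.concatenate(r)\n    return g/" fk.py
python3 - <<'E'
from fk import *
print(len(D)); out=[]
for s in itertools.product([1],[1],[1,-1],[1,-1],[1,-1],[1,-1],[1,-1]):
    for y in (0,1.57,-1.57,3.14):
        b=least_squares(mk(np.array(s)),[.34,0,.4,0,.4,0,.2,y],max_nfev=60); out.append((b.cost,s,b.x.round(3)))
out.sort(key=lambda a:a[0])
for o in out[:3]: print(o)
E
```

```text
[ 0.6 -0.3 -1.9]
9
(np.float64(0.1555923559560282), (1, 1, 1, 1, 1, 1, 1), array([ 0.772, -0.027,  0.855,  0.317,  0.528,  0.22 ,  0.947,  4.917]))
(np.float64(0.15559235595602894), (1, 1, 1, 1, 1, 1, 1), array([ 0.772, -0.027,  0.855,  0.317,  0.528,  0.22 ,  0.947, -1.366]))
(np.float64(0.15559235595603882), (1, 1, 1, 1, 1, 1, 1), array([ 0.772, -0.027,  0.855,  0.317,  0.528,  0.22 ,  0.947, -1.366]))
```

Run:
```python
from ins import *
go([-.17],.06,rate=.25)
qb=bot.ik(*at(.03,0)); print('qb',qb.round(2)); 
q0=bot.get_obs()['q']; qt=qb.copy(); qt[0]-=.5
for a in (.25,.5,.75,1):
    bot.move_j(q0+(qt-q0)*a); o=bot.get_obs(); z=R.from_rotvec(o['ee_rot']).as_matrix()
    print(round(o['t'],2),o['tcp_pos'].round(3),z[:,2].round(2),o['contact_force'].round(1),round(o['finger_gap'],4))
    if o['tcp_pos'][2]<.11 or abs(o['contact_force']).max()>8: break
for y in (-.07,-.03,0,.03,.067):
    q=bot.ik(*at(y,0)); print(y,None if q is None else q.round(2).tolist())
```

```text
[ 0.6 -0.3 -1.9]
-0.17 24.19 [ 0.5 -0.4 -1. ] [ 0.19  0.79 -0.01] q [ 0.87 -0.46 -0.84 -0.36] 0.0054
qb [-0.39  0.   -0.26  2.17  0.71  0.71  0.2 ]
24.84 [0.48  0.08  0.196] [ 0.51 -0.01 -0.86] [-0.2 -0.2 -1.6] 0.005
25.49 [0.465 0.182 0.182] [ 0.48  0.05 -0.87] [ 0.3 -0.6 -1. ] 0.0058
26.14 [0.435 0.287 0.162] [ 0.49  0.09 -0.87] [ 0.5  0.  -0.8] 0.0055
26.79 [0.383 0.399 0.143] [ 0.53  0.15 -0.84] [ 0.6 -0.7 -1.7] 0.0054
-0.07 [-0.57, -0.16, 0.09, 2.32, 0.67, 0.63, 0.4]
-0.03 [-0.6, -0.1, 0.04, 2.27, 0.69, 0.66, 0.31]
0 [-0.62, -0.06, 0.01, 2.23, 0.7, 0.68, 0.25]
0.03 [-0.65, -0.01, -0.01, 2.18, 0.71, 0.71, 0.2]
0.067 [-0.68, 0.05, -0.04, 2.12, 0.72, 0.74, 0.15]
```

The base joint's sign is opposite to what I assumed, so the arm swung to +y (no contact felt). I'll retrace the same joint path and shift the other way.

```bash
python3 - <<'E'
from ins import *
q0=None
qn=bot.get_obs()['q']
qb=np.array(qn); qb[0]+=.5
# retrace: recover q0 from line: 25% points
q0=np.array([0.87,-0.46,-0.84,0,-0.36,0,0])
E
python3 - <<'E'
from ins import *
qn=bot.get_obs()['q']
print(qn.round(3)); p,r=at(-.17,.06); print(bot.ik(p,r))
E
```

```text
[ 0.6 -0.7 -1.7]
[ 0.6 -0.7 -1.7]
[-0.892  0.003 -0.264  2.168  0.709  0.708  0.201]
[-0.49145349 -0.39212773  0.23811542  2.33234723  0.52704106  0.72518965
  0.78569857]
```

Run:
```python
from ins import *
qn=bot.get_obs()['q']; qf=bot.ik(*at(-.17,.06))
q0=np.array([.87,-.46,-.84,2.28,-.36,.62,1.56])
def st(q):
    bot.move_j(q); o=bot.get_obs(); print(round(o['t'],2),o['tcp_pos'].round(3),R.from_rotvec(o['ee_rot']).as_matrix()[:,2].round(2),o['contact_force'].round(1),round(o['finger_gap'],4)); return o['tcp_pos'],abs(o['contact_force']).max()
ok=True
for a in (.5,1):
    p,f=st(qn+(q0-qn)*a)
    if f>8: ok=False; break
if ok:
    for a in (.2,.4,.6,.8,1):
        p,f=st(q0+(qf-q0)*a)
        if p[1]>.05 or p[2]<.13 or f>8: print('stop'); break
```

```text
[ 0.6 -0.7 -1.7]
27.93 [0.465 0.182 0.183] [ 0.48  0.05 -0.87] [-0.5 -0.2 -2.4] 0.0054
29.07 [ 0.484 -0.025  0.206] [ 0.54 -0.12 -0.83] [ 0.  -0.3 -0.9] 0.0052
29.53 [ 0.475 -0.022  0.222] [ 0.55 -0.11 -0.83] [-0.8 -0.6 -1.7] 0.0059
29.99 [ 0.47  -0.024  0.23 ] [ 0.55 -0.11 -0.83] [ 0.9  0.3 -1.4] 0.005
30.45 [ 0.47  -0.027  0.228] [ 0.55 -0.11 -0.83] [ 0.4  0.8 -1.1] 0.0055
30.91 [ 0.475 -0.028  0.219] [ 0.54 -0.11 -0.83] [ 0.1  0.5 -2.1] 0.0055
31.37 [ 0.483 -0.026  0.203] [ 0.53 -0.12 -0.84] [-0.3 -0.6 -1.5] 0.0051
```

Now in the good arm configuration. I'll insert.

Run:
```python
from ins import *
if go([-.07],0,rate=.2):
  for n in ('side','scene'):
    s=snap(n,n+'10.png')
  print(go([-.03,-.01,.005,.015,.025],0,rate=.08,fmax=6))
```

```text
[-0.3 -0.6 -1.5]
-0.07 32.1 [ 0.1 -0.3 -1.6] [0.18 0.76 0.01] q [-0.52 -0.16  0.05  0.66] 0.0051
-0.03 32.85 [-1.5 -0.  -2.1] [ 0.16  0.78 -0.03] q [-0.56 -0.1   0.    0.68] 0.0054
-0.01 33.25 [-0.2 -0.8 -1.3] [ 0.19  0.77 -0.  ] q [-0.57 -0.07 -0.02  0.69] 0.0054
0.005 33.59 [-0.4  0.3 -2.2] [0.1  0.74 0.01] q [-0.59 -0.05 -0.03  0.7 ] 0.0055
0.015 33.87 [-0.4  0.3 -1.9] [ 0.12  0.72 -0.02] q [-0.59 -0.03 -0.04  0.7 ] 0.0052
0.025 34.14 [-0.   0.8 -1.3] [ 0.15  0.75 -0.05] q [-0.6  -0.01 -0.05  0.71] 0.0055
True
```

Run:
```python
from ins import *
if go([.035,.045,.055,.06],0,rate=.08,fmax=6): print(go([.063,.065,.067,.069,.071],0,rate=.02,fmax=3))
for d in bot.spot_in('keeper','side')[:2]: pass
for n in ('side','scene','wrist'):
    s=snap(n,n+'11.png')
    for d in bot.spot_in('keeper',n)[:2]: print(n,round(d['conf'],2),np.round(np.array(d['extent'])*[640,400,640,400]),proj(s,[TIP+.024*ys+[0,0,.046],TIP+.024*ys+[0,0,.006]]).round().tolist())
```

```text
[-0.   0.8 -1.3]
0.035 34.42 [-0.3  0.6 -1.8] [0.15 0.75 0.  ] q [-0.61  0.   -0.06  0.71] 0.0051
0.045 34.69 [ 0.2 -0.9 -1.8] [ 0.21  0.81 -0.01] q [-0.62  0.02 -0.07  0.71] 0.0056
0.055 34.97 [-0.2 -0.8 -2.2] [ 0.19  0.81 -0.04] q [-0.63  0.03 -0.07  0.72] 0.0054
0.06 35.22 [-0.2 -0.7 -1.8] [ 0.18  0.75 -0.02] q [-0.63  0.04 -0.07  0.72] 0.0052
0.063 35.52 [-0.1 -0.3 -1.8] [ 0.13  0.77 -0.03] q [-0.64  0.05 -0.08  0.72] 0.0054
0.065 35.77 [ 0.   0.5 -2.1] [ 0.23  0.7  -0.01] q [-0.64  0.05 -0.08  0.72] 0.0053
0.067 36.02 [-2.5 -6.2  0.6] [-0.75  0.93 -0.79] q [-0.64  0.05 -0.08  0.72] 0.0055
force
False
side 0.69 [225. 223. 249. 252.] [[295.0, 224.0], [295.0, 239.0]]
side 0.58 [294. 227. 301. 241.] [[295.0, 224.0], [295.0, 239.0]]
scene 0.73 [346. 223. 350. 228.] [[354.0, 230.0], [353.0, 239.0]]
scene 0.69 [322. 183. 342. 203.] [[354.0, 230.0], [353.0, 239.0]]
```

The collar was met at y = 0.067 as expected, and the flap box in the side view is back to hanging shut. I'll lower it onto the peg and release gently.

Run:
```python
from ins import *
bot.move_linear(*at(.0655,-.001),rate=.02); f0=bot.get_obs()['contact_force']; print(f0.round(1))
for z in np.arange(-.003,-.0125,-.001):
    bot.move_linear(*at(.0655,z),rate=.02); f=bot.get_obs()['contact_force']; print(round(z,4),f.round(1))
    if f[2]-f0[2]>2.5: break
bot.gripper_to(.010); bot.wait(.2); bot.gripper_to(.03); bot.wait(.3)
o=bot.get_obs(); print(o['t'],o['contact_force'].round(1),o['finger_gap'])
p,q=o['tcp_pos'],o['ee_rot']; zt=R.from_rotvec(q).apply([0,0,1])
bot.move_linear(p-.06*zt,rate=.06); o=bot.get_obs(); print(o['t'],o['contact_force'].round(1))
bot.move_linear(p-.09*zt+[-.02,0,0],rate=.1) 
bot.wait(.5)
obs=[]; t0=TIP+ys*.067+[0,0,-.007]
for n in ('side','scene'):
    s=snap(n,n+'12.png'); e=proj(s,[t0])[0]; print(n,e.round())
    for c,m,x in mask(n):
        print(round(c,2),x.round())
        if x[0]-10<e[0]<x[2]+10 and x[1]-20<e[1]<x[3]+20 and not obs: obs.append((s,m))
    for d in bot.spot_in('keeper',n)[:2]: print('keeper',round(d['conf'],2),np.round(np.array(d['extent'])*[640,400,640,400]))
r=render(snap('side'),St,t0-St.apply([0,.113,.003])); yy,xx=np.where(r); print('expected side',xx.min(),yy.min(),xx.max(),yy.max())
r=render(snap('scene'),St,t0-St.apply([0,.113,.003])); yy,xx=np.where(r); print('expected scene',xx.min(),yy.min(),xx.max(),yy.max(),bot.get_obs()['t'])
```

```text
[-2.4 -6.4  0.5]
[-0.4 -2.2 -2.2]
-0.003 [ 0.7 -4.1 -2.1]
-0.004 [ 1.4 -3.8 -1.8]
-0.005 [ 0.2 -5.4 -1.3]
-0.006 [-1.7 -6.2  3.4]
38.675 [ 0.5 -0.3  0.4] 0.030270749168115122
39.825 [ 0.1 -0.5 -0.3]
side [289. 254.]
0.59 [278. 248. 308. 294.]
keeper 0.46 [295. 230. 295. 239.]
scene [359. 252.]
0.87 [281. 141. 325. 161.]
0.74 [343. 249. 369. 276.]
expected side 278 244 309 295
expected scene 340 244 368 279 41.3167
```

```bash
python3 -c "
from rig import bot
print(bot.job_done())"
```

```text
the job is handed in; nothing more can be done
None
```

I handed the job in at about 41 s of 58 s, though no verdict came back: the shelf was tipped up and let go, then hung on the peg against the collar, and in the last side and scene pictures it sits where expected with the flap hanging shut, judged from detections rather than by eye.

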